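# Set the sample-jar stand on its twist base so that it stops rocking

### The arm

A 7-joint arm with a two-finger parallel gripper is mounted at the origin on a cart in front of the work surface, level with it; the furniture and walls round the work are solid. World frame = base frame: x ahead of the robot, y to its left, z up, the work surface at z = 0. Lengths are in m, angles in rad, forces in N, time in s.
With the tool pointing down it reaches from about 0.425 to 0.925 m from the base axis. Payload 6.8 kg.
Tool frame: the origin (TCP) lies on the front face of the gripper's body, between the roots of the fingers; the fingertips stand 73 mm ahead of it and the grasp point (between the pads) lies 54 mm ahead of it (env.nose_length is the distance from the TCP to the fingertips, in m); z points along the fingers, y is the line along which they close (so a half turn about z gives the same grasp; the last joint's range is limited). The gripper opens to 85 mm and grips with 20 to 120 N. Pads are 22 mm wide; open, the fingers measure 114 mm over their backs; the gripper's body (76 mm by 85 mm) begins 54 mm behind the grasp point. The pads swing forward as they close: fully open they stand 13 mm farther back than shut.
Start: joints at [1.157, 0.477, 0.022, 1.555, -0.011, 1.109, -0.083], TCP at [0.203, -0.644, 0.304] pointing down, gripper open.
Joint ranges: [-2.96, 2.96], [-0.34, 2.1], [-1.41, 1.46], [0.24, 2.44], [-1.37, 4.51], [0.17, 1.92], [-2.96, 2.96]. Speed limits (rad/s): [2.39, 2.39, 3.14, 3.14, 3.14, 3.14, 3.14].

### API

Orientations are given as a unit quaternion [w, x, y, z].
In Python, from cell import env, kin, camera, calibration, job gives the robot as it stands. The module is installed in compiled form; this text tells all that it offers. Calls block until the motion is done:
- env.reach(position, orientation): joint-space move of the TCP to a pose.
- env.movel(position, velocity=0.15, rot=None, stop_force=None): straight line of the TCP; rot=None keeps the orientation; velocity is the mean speed in m/s. With stop_force (N) it stops when the force on the tool has changed by that much, and returns True; else False.
- env.goto_joints(angles): joint-space move.
- env.grip(opening, f_grip=None): finger opening in m; f_grip is the grip in N (None keeps the last); returns when the fingers have stopped.
- env.dwell(seconds).
- kin.inverse_kinematics(position, orientation): joint angles nearest the present ones, or None.
- env.get_state(): the state.
- camera(name): name is "side" or "top"; returns (picture, depth): 480x640x3 uint8, blue, green, red; 480x640 float32, m along the optical axis (not along the pixel's ray), 0 where there is no reading.
- calibration(name): a dict with "fx", "fy", "cx", "cy" (pixels), "k1" (the pictures are not rectified: a ray, as slopes to the right and down, at radius r is drawn at 1 + k1 r^2 times it, then the intrinsics apply), "rvec" (rotation vector, rad) and "tvec" (3), from world to camera coordinates, as OpenCV has them. Camera axes: x right, y down, z forward; pixel columns grow to the right and rows downward; lengths in m; the calibration is good to about 2 mm. A picture is of the moment at which its call begins. calibration takes no time and is no camera call.
A pose or a line that the arm cannot do raises env.PlanningError and nothing moves.
- job.job_done(): hands the job in; it is judged then, once.
The state is a dict: "time": time; "qpos": joint angles; "joint_velocities": joint speeds; "joint_torque": joint torques, N m; "tcp_pos": TCP position; "orientation": TCP orientation; "force": force on the tool from outside, world axes, zero at the start; "torque": the same for the moment, N m; "opening": finger opening in m; "gripper_force": force on a finger pad.
Only numpy, scipy, OpenCV 4.12 (cv2) and the standard library are available. Lean on these libraries where they do the work, as an engineer would, in place of code of your own. Each camera call takes 0.05 s, during which the arm holds its last target. There are 200 camera calls.

### The job

Draw the four-armed jar stand out from under the low shelf until all of it is clear in front of the shelf, and let go of it there on the bench. Then take it up again, set it centrally on the round twist base and turn it there until its two long-footed arms lie under the overhanging lugs and all four feet touch, so that it stands level and no longer rocks, and let go. Last, set the small sample jar from the left of the bench upright on the middle of the stand's block; leave the tape roll, beaker and tall jar where they are.

Things in the scene. Friction and masses are not known exactly. Their poses are not given: they have to be found in the camera images.
- jar_stand: Plain steel jar stand, 0.45 kg: a square block on a cross of four flat arms, 16 mm wide, 10 mm thick (34 to 44 mm above the origin), reaching 84 mm from the centre, a leg under each. Arms along x have LONG feet, arms along y short ones. Origin: centre, level with the long feet's bottoms; z up. At the start a long arm sticks out some 70 mm in front of the shelf.
- stand_top (a point): Centre of the top of the stand's block, 88 mm above the stand's origin, axes as the stand's. The block is 52 x 52 mm, faces square to x and y, from 44 to 88 mm above the origin. Gripped from above, the stand keeps its lean (0.1 rad) in the hand until it is levelled.
- stand_long_foot (a point): Bottom of the long foot on the stand's +x arm, 75 mm from the centre (the other is at -x): rubber ball of radius 9 mm. On any flat surface the stand stands on the two long feet and rocks about its x axis, leaning 0.1 rad to one side or the other.
- stand_short_foot (a point): Bottom of the short foot on the stand's +y arm, 75 mm from the centre, 8 mm higher than the long feet (the other is at -y): rubber ball of radius 9 mm.
- twist_base: Fixed steel base on the bench: round plate, radius 118 mm, 8 mm thick, a raised rib across it along x, a lug at +y and one at -y. Origin: centre of the plate's underside, z up. The stand is home with its short feet on the rib (stand y along base x, either way round) and its long feet on the plate under the lugs; its origin is then 8 mm above the base's.
- base_rib (a point): Centre of the rib's top, 16 mm above the bench and 8 mm above the plate; the rib is 40 mm wide and 226 mm long, along the base's x.
- base_lug (a point): Middle of the underside of the +y lug's overhang, 62 mm above the bench (top 70 mm), 26 mm wide along x, reaching in to 66 mm from the centre; its post's inner face is 95 mm from the centre. The -y lug is its mirror image. 10 mm of height is free over the seated stand's arms. The stand goes in and out from above only with its arms about 45 degrees off the lugs; it can turn either way.
- bench_shelf: Fixed low aluminium shelf, open in front and behind, two dishes on it (to 132 mm). Board 100 mm deep, 250 mm wide, underside 104, top 116 mm above the bench; side panels 8 mm thick, inner faces 117 mm either side of the middle. Origin: on the bench under the middle of the front edge; x points into the shelf, away from the robot, z up.
- sample_jar: Small closed sample jar with ribbed yellow lid, about 0.18 kg, 62 mm in diameter, 81 mm high, at the left of the work. Origin: centre of its underside; z up.
- tape_roll: Bystander: roll of tape, 98 mm across, 25 mm high; origin at centre of its underside.
- beaker: Bystander: clear beaker, 72 mm across, 92 mm high; origin at centre of its underside.
- tall_jar: Bystander: tall plain blue jar, 76 mm across, 125 mm high; origin at centre of its underside.
Things that resemble listed ones, but are neither listed nor needed, are in the scene too. What is shaped like the sample_jar but orange or turquoise is not meant.

How it is judged:
On the way, in this order (a step that is already met when the one before it is completed fails the run):
1. the stand is drawn out: all clear of the shelf (its centre at least 85 mm in front of the shelf's front edge), standing on the bench, not on the base, at rest and let go (x of jar_stand in the frame of bench_shelf below -0.085 m and height (world z) of jar_stand below 0.012 m and angle between jar_stand's own z axis and vertical below 0.2 rad and linear speed of jar_stand below 0.03 m/s and contact force between jar_stand and twist_base below 0.05 N and contact force between jar_stand and the fingers below 0.05 N), for 0.2 s.
2. the stand is on the base with its long arms under the lugs and all four feet down, level, at rest and let go (horizontal distance between jar_stand and twist_base below 0.015 m and height (world z) of jar_stand between 0.004 and 0.011 m and angle between jar_stand's own z axis and vertical below 0.03 rad and angle between the x axis of jar_stand and the y axis of twist_base, either way round below 0.27 rad and linear speed of jar_stand below 0.02 m/s and contact force between jar_stand and the fingers below 0.05 N), for 0.3 s.
At the end, for the whole second after the job is handed in: The stand is centred on the twist base within 15 mm, its long arms under the lugs (within 0.27 rad), level within 0.03 rad with all four feet down, and the sample jar stands upright on the middle of its block (within 14 mm); both at rest (horizontal distance between jar_stand and twist_base below 0.015 m and height (world z) of jar_stand between 0.004 and 0.011 m and angle between jar_stand's own z axis and vertical below 0.03 rad and angle between the x axis of jar_stand and the y axis of twist_base, either way round below 0.27 rad and linear speed of each of jar_stand, sample_jar below 0.02 m/s and angular speed of jar_stand below 0.1 rad/s and horizontal distance between sample_jar and stand_top below 0.014 m and z of sample_jar in the frame of stand_top between -0.004 and 0.004 m and angle between sample_jar's own z axis and vertical below 0.06 rad); the robot touches nothing.
It fails at once if a bystander (tape roll, beaker, tall jar) is moved by more than 30 mm (distance of any of tape_roll, beaker, tall_jar from where it was at the start of the episode above 0.03 m).
It fails at once if the sample jar is tipped over (angle between sample_jar's own z axis and vertical above 0.6 rad).
It fails at once if the stand is tipped over (angle between jar_stand's own z axis and vertical above 0.7 rad).
It also fails if it takes over 72 s, if anything falls off the work surface, if the arm or the gripper's body presses on something with over 40 N, if the wrist force passes 120 N, or if a joint passes its speed limit or range.

## Working session

There is one attempt and no reset: what is moved stays moved. The work goes in short steps, each a Python script; the robot and the scene stay as the last script left them, time stands still between calls to the robot, and variables do not carry over. Pictures are saved under pics/ and viewed, at most 10 in all, crops included, and the job is handed in when it is done.

```bash
mkdir -p pics; cat > h.py <<'E'
import numpy as np, cv2
from cell import env, kin, camera, calibration, job
def cal(n):
    c=calibration(n); R=cv2.Rodrigues(np.array(c["rvec"],float))[0]; t=np.array(c["tvec"],float).ravel()
    K=np.array([[c["fx"],0,c["cx"]],[0,c["fy"],c["cy"]],[0,0,1.]]); return K,np.array([c["k1"],0,0,0,0.]),R,t
def rays(n,uv):
    K,d,R,t=cal(n); p=cv2.undistortPoints(np.array(uv,float).reshape(-1,1,2),K,d).reshape(-1,2)
    return -R.T@t, np.c_[p,np.ones(len(p))]@R
def onplane(n,uv,z):
    o,d=rays(n,uv); return o+d*((z-o[2])/d[:,2])[:,None]
def cloud(n,dep):
    v,u=np.mgrid[0:480,0:640]; o,d=rays(n,np.c_[u.ravel(),v.ravel()])
    return (o+d*dep.reshape(-1,1)).reshape(480,640,3)
def proj(n,P):
    K,d,R,t=cal(n); return cv2.projectPoints(np.array(P,float).reshape(-1,1,3),cv2.Rodrigues(R)[0],t,K,d)[0].reshape(-1,2)
E
python3 - <<'E'
from h import *
for n in("top","side"):
    p,d=camera(n); cv2.imwrite(f"pics/{n}0.png",p); np.savez(f"{n}0.npz",p=p,d=d); o,_=rays(n,[[320,240]]); print(n,o,calibration(n),(d>0).mean())
print(env.get_state(),env.nose_length)
E
```

```text
top [0.10774919 0.13909311 1.74485349] {'fx': 607.4378860899459, 'fy': 607.4378860899459, 'cx': 319.0540023877109, 'cy': 236.62572308690477, 'k1': -0.15115715865738513, 'rvec': array([ 1.71397434, -2.42385309,  0.34170152]), 'tvec': array([0.15576286, 0.52795647, 1.66507369])} 0.9961979166666667
side [ 0.57037678 -1.67097717  0.7983581 ] {'fx': 546.585433806787, 'fy': 546.585433806787, 'cx': 328.087076001409, 'cy': 235.95080612239576, 'k1': -0.10360969685941872, 'rvec': array([ 1.97941445, -0.01855495, -0.01948701]), 'tvec': array([-0.5591736 ,  0.081     ,  1.85354631])} 0.995927734375
{'time': 0.1, 'qpos': array([ 1.15690103,  0.47771743,  0.02233878,  1.55634297, -0.01149996,
        1.10933006, -0.08310161]), 'joint_velocities': array([-0.00020398, -0.0021576 ,  0.00168089, -0.00167476,  0.00043234,
        0.00194017,  0.00122256]), 'joint_torque': array([ 4.54625260e-03, -5.97761965e+01,  1.61360465e+00, -2.81955564e+01,
        1.28480309e-02,  5.04329684e-03,  4.87730108e-05]), 'tcp_pos': array([ 0.2030833 , -0.64328577,  0.30302684]), 'orientation': array([-8.13859267e-04,  9.88331890e-01,  1.52313419e-01, -1.86057067e-04]), 'force': array([0.2890126 , 0.75347165, 0.4521034 ]), 'torque': array([ 0.00429813, -0.0340923 , -0.03256879]), 'gripper_force': 0.0, 'opening': 0.08525421809811437} 0.0726
```

View pics/top0.png

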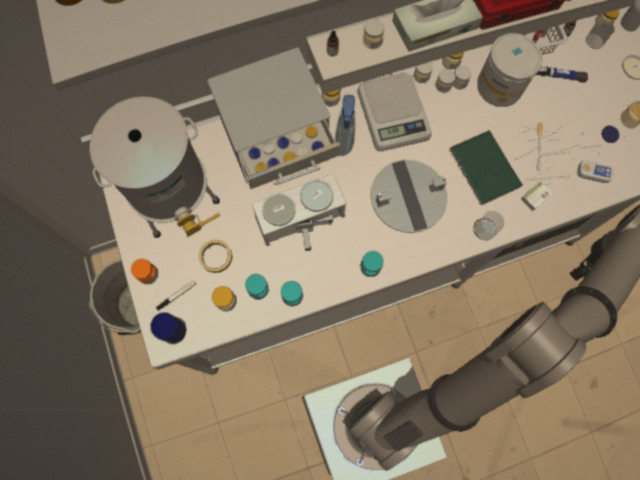

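View pics/side0.png

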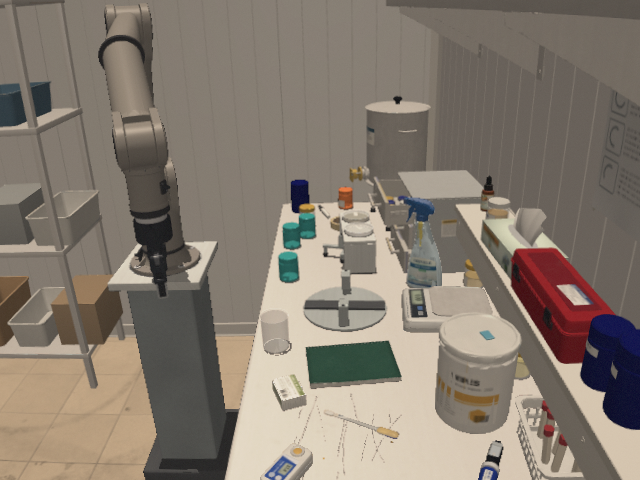

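Top view: the shelf with two dishes is at (300,208), and the stand's arm sticks out at (307,240). The base is at (409,195), its dark rib runs (400,162)–(418,228), and its lugs are at (380,201) and (438,183). 

- **Could be taken for the sample jar:** yellow lid (223,297), orange (143,271), turquoise (256,286), (291,293) and (372,263). The choice is yellow (223,297), at the left of the work.
- **Bystanders:** tape (215,256), beaker (487,226), tall blue jar (167,327).

```bash
cat > m.py <<'E'
from h import *
T=np.load("top0.npz");S=np.load("side0.npz")
C=cloud("top",T["d"]);D=cloud("side",S["d"])
a=cv2.resize(T["p"][170:320,200:360],None,fx=3.5,fy=3.5,interpolation=2)
cv2.imwrite("pics/crop0.png",a)
def q(c,u,v): return np.round(np.median(c[v-1:v+2,u-1:u+2].reshape(-1,3),0),4)
for nm,u,v in[("bench",340,270),("arm",307,240),("base",420,185),("rib",410,195),("lugL",380,201),("lugR",438,183),("jar",223,297),("tape",202,256),("tall",163,324),("shelf",325,213),("teal",372,262)]: print(nm,q(C,u,v))
for nm,u,v in[("bench",300,400),("base",330,313),("rib",375,305),("jar",307,209),("shelfside",360,252)]: print("side",nm,q(D,u,v))
# yellow lid in both views
for n,I,c,roi in(("top",T,C,(200,280,250,315)),("side",S,D,(290,200,325,225))):
    hsv=cv2.cvtColor(I["p"],cv2.COLOR_BGR2HSV); m=cv2.inRange(hsv,(14,110,70),(32,255,255)); x0,y0,x1,y1=roi
    k=np.zeros_like(m);k[y0:y1,x0:x1]=m[y0:y1,x0:x1]; ys,xs=np.nonzero(k); P=c[k>0]
    print(n,"yellow",len(xs),xs.mean(),ys.mean(),np.percentile(P,[5,50,95],axis=0).round(4).tolist())
E
python3 m.py
```

```text
bench [ 0.4524 -0.0605 -0.0047]
arm [0.5592 0.0045 0.0443]
base [ 0.6195 -0.3822  0.0077]
rib [ 0.5983 -0.3395  0.0167]
lugL [ 0.5972 -0.2364  0.0609]
lugR [ 0.59   -0.4185  0.0663]
jar [0.4732 0.2824 0.0774]
tape [0.6247 0.3108 0.0112]
tall [0.4462 0.4551 0.1219]
shelf [ 0.6307 -0.0763 -0.0017]
teal [ 0.4288 -0.1451  0.0758]
side bench [ 0.4963 -0.7438  0.0149]
side base [ 0.5632 -0.378   0.0082]
side rib [ 0.6893 -0.3508  0.0149]
side jar [0.4825 0.2596 0.075 ]
side shelfside [ 0.6599 -0.131   0.0727]
top yellow 372 222.4516129032258 296.7043010752688 [[0.4489, 0.2592, 0.0689], [0.4735, 0.2832, 0.0787], [0.4995, 0.3074, 0.0856]]
side yellow 111 306.15315315315314 207.52252252252254 [[0.4551, 0.2515, 0.066], [0.479, 0.2685, 0.078], [0.503, 0.3077, 0.0828]]
```

```bash
python3 - <<'E'
from h import *
T=np.load("top0.npz");C=cloud("top",T["d"])
z=C[...,2]; 
# base: depth-based segments; shelf board; arm
box=np.zeros(z.shape,bool);box[150:240,365:455]=1
for nm,lo,hi in(("plate",.004,.012),("rib",.0125,.020),("lug",.055,.08)):
    P=C[box&(z>lo)&(z<hi)];print(nm,len(P),P.mean(0).round(4), P.min(0).round(3),P.max(0).round(3))
    (c,s,a)=cv2.minAreaRect(P[:,:2].astype(np.float32)*1000);print(c,s,a)
    if nm=="lug":
        _,l,cc=cv2.kmeans(P[:,:2].astype(np.float32),2,None,(3,20,1e-6),3,2);print(cc,np.degrees(np.arctan2(*(cc[1]-cc[0])[::-1])))
box[:]=0;box[170:260,245:352]=1
for nm,lo,hi in(("board",.108,.122),("dish",.124,.14),("arm",.03,.06)):
    P=C[box&(z>lo)&(z<hi)];print(nm,len(P),P.mean(0).round(4))
    print(cv2.minAreaRect(P[:,:2].astype(np.float32)*1000))
    if nm=="arm": print(P.round(4).tolist()[::3])
E
```

```text
plate 2478 [ 0.6006 -0.3394  0.0076] [ 0.43  -0.528  0.004] [ 0.78  -0.168  0.012]
(604.2890625, -345.6767272949219) (279.80877685546875, 294.6625671386719) 69.2256851196289
rib 804 [ 0.597  -0.3368  0.0154] [ 0.488 -0.526  0.013] [ 0.766 -0.221  0.02 ]
(622.6812133789062, -354.37579345703125) (237.89865112304688, 282.1208190917969) 61.130672454833984
lug 229 [ 0.6001 -0.335   0.0678] [ 0.578 -0.445  0.055] [ 0.623 -0.231  0.078]
(601.1787719726562, -338.17633056640625) (214.68003845214844, 29.47332763671875) 85.16797637939453
[[ 0.59334654 -0.42441067]
 [ 0.60650605 -0.25092617]] 85.662186
board 1198 [ 0.6411 -0.0012  0.1146]
((695.5159912109375, -3.5167465209960938), (197.8469696044922, 251.8290252685547), 0.2742701768875122)
dish 1641 [ 0.652  -0.0011  0.1308]
((688.5761108398438, -2.5894927978515625), (241.09927368164062, 183.72853088378906), 85.48577117919922)
arm 338 [ 0.6137 -0.0143  0.0455]
((688.0233764648438, 35.90153503417969), (297.4904479980469, 229.2742156982422), 26.051511764526367)
[[0.7644, -0.0544, 0.0496], [0.8161, 0.1126, 0.0431], [0.806, 0.1118, 0.0503], [0.7584,
[... 2171 characters left out ...]
 0.0446], [0.5723, -0.0032, 0.0452], [0.5722, 0.003, 0.0419], [0.5727, 0.0091, 0.0369], [0.57, 0.0008, 0.0361], [0.5689, 0.0104, 0.0403], [0.5642, 0.0027, 0.047], [0.599, 0.1188, 0.057], [0.5621, 0.0065, 0.0478], [0.5602, -0.002, 0.0442], [0.5983, 0.1113, 0.0395], [0.5615, 0.0068, 0.0393], [0.5579, -0.0012, 0.0422], [0.5616, 0.013, 0.0357], [0.5545, 0.003, 0.0477], [0.5561, 0.0147, 0.0457], [0.5528, 0.0067, 0.0472], [0.5539, 0.0125, 0.0393], [0.5525, 0.0039, 0.0337], [0.5478, 0.0115, 0.0483], [0.5458, 0.003, 0.0447], [0.5475, 0.0087, 0.0347], [0.5439, 0.0007, 0.0375], [0.5436, 0.01, 0.0389], [0.5401, 0.002, 0.0413], [0.5391, 0.0114, 0.0452], [0.5388, 0.0024, 0.035], [0.5401, 0.0113, 0.0301]]
```

```bash
python3 -c "
from h import *
T=np.load('top0.npz')['p'];S=np.load('side0.npz')['p']
a=cv2.resize(T[195:255,250:355],None,fx=5,fy=5,interpolation=2)
b=cv2.resize(S[200:280,290:395],None,fx=3,fy=3,interpolation=2)
y=cv2.resize(T[275:320,200:250],None,fx=4,fy=4,interpolation=2)
o=np.zeros((560,780,3),np.uint8);o[:300,:525]=a;o[310:550,:315]=b;o[310:490,330:530]=y;cv2.imwrite('pics/c1.png',o)"
```

```text
(no output)
```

View pics/c1.png

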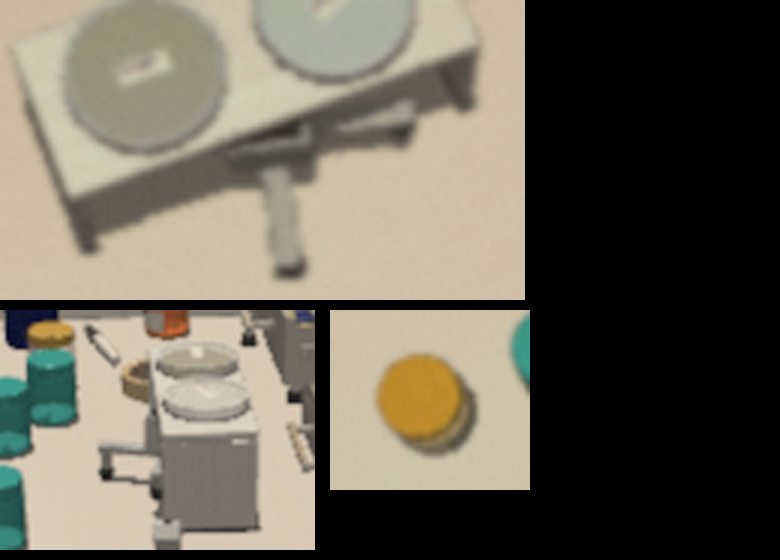

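The crop shows the long arm tip at pixel (307.6,249), with the arm running up to (305,229), and a short arm at right (319–332,217–221). The yellow-lidded jar at (222,297) is confirmed.

```bash
python3 - <<'E'
from h import *
T=np.load("top0.npz");C=cloud("top",T["d"]);z=C[...,2];p=T["p"]
c=onplane("top",[[265,233],[345.6,204.6]],.116);print("shelf front",c.round(4),np.degrees(np.arctan2(*(c[0]-c[1])[:2][::-1])))
def line(P):
    vx,vy,x,y=cv2.fitLine(P[:,:2].astype(np.float32),cv2.DIST_HUBER,0,1e-4,1e-4).ravel();return (x,y),np.degrees(np.arctan2(vy,vx))
b=np.zeros(z.shape,bool);b[225:250,295:320]=1
P=C[b&(z>.028)&(C[...,0]<.583)];print("arm",len(P),line(P),P.min(0),P.max(0))
print("arm rays",onplane("top",[[305.4,229],[307.8,248]],.042).round(4))
# side-view check of arm tip height: crop px(105,455) -> 
t=np.array([290+108/3,200+(448-310)/3]);o1,d1=rays("top",[[307.4,247]]);o2,d2=rays("side",[t])
A=np.c_[d1[0],-d2[0]];s=np.linalg.lstsq(A,o2-o1,rcond=None)[0];print("tip tri",o1+s[0]*d1[0],o2+s[1]*d2[0])
# jar
hsv=cv2.cvtColor(p,cv2.COLOR_BGR2HSV)
m=cv2.inRange(hsv,(14,110,120),(32,255,255))[280:315,200:250];ys,xs=np.nonzero(m);(cx,cy),r=cv2.minEnclosingCircle(np.c_[xs,ys].astype(np.float32))
print("jar",cx+200,cy+280,r,onplane("top",[[cx+200,cy+280]],.081), "mean",onplane("top",[[xs.mean()+200,ys.mean()+280]],.08))
# rib
g=p.max(2);m=np.zeros_like(g);m[155:235,390:430]=(g[155:235,390:430]<90)*255
n,l,st,ce=cv2.connectedComponentsWithStats(m);i=1+st[1:,4].argmax();ys,xs=np.nonzero(l==i)
Q=onplane("top",np.c_[xs,ys],.016);print("rib",len(xs),line(Q),[np.array(v).round(1) for v in cv2.minAreaRect(Q[:,:2].astype(np.float32)*1000)])
# plate outline from contour of non-bench colour
hs=hsv[150:245,360:460];print(hs[50,15],hs[2,2],hs[30,60])
m=(hs[...,1]<35).astype(np.uint8)*255;m=cv2.morphologyEx(m,cv2.MORPH_CLOSE,np.ones((15,15)));cs=max(cv2.findContours(m,0,1)[0],key=cv2.contourArea)
Q=onplane("top",cs.reshape(-1,2)+[360,150],.008);print("plate",cv2.minEnclosingCircle(Q[:,:2].astype(np.float32)),Q.mean(0),cv2.fitEllipse(Q[:,:2].astype(np.float32)*1000))
E
```

```text
shelf front [[ 0.5983  0.1141  0.116 ]
 [ 0.6021 -0.1271  0.116 ]] 90.88513499994338
arm 91 ((np.float32(0.54422665), np.float32(0.009854261)), np.float32(-16.442106)) [ 0.10774919 -0.00612609  0.03006846] [0.58268373 0.13909311 1.74485349]
arm rays [[ 0.5929 -0.0023  0.042 ]
 [ 0.5363  0.01    0.042 ]]
tip tri [0.54241362 0.00925835 0.03076318] [0.55305189 0.01055071 0.03336298]
jar 222.7758617401123 296.7758617401123 11.127751350402832 [[0.47266289 0.28228977 0.081     ]] mean [[0.47358107 0.28333836 0.08      ]]
rib 810 ((np.float32(0.59750706), np.float32(-0.33614227)), np.float32(-3.7505424)) [array([ 598.5, -335.9]), array([ 36.9, 220.3]), np.float64(86.0)]
[ 23  34 127] [ 17  52 200] [ 23  34 152]
plate ((0.5991470813751221, -0.342558890581131), 0.11956343799829483) [ 0.59991721 -0.33928301  0.008     ] ((599.4263305664062, -338.1039123535156), (220.1905517578125, 225.3812713623047), 14.81944751739502)
```

```bash
cat >> h.py <<'E'
from scipy.spatial.transform import Rotation as Ro
def down(yaw,lean=None):
    """tool pointing down, tool x axis at world yaw (deg); lean: world rotvec applied after"""
    r=Ro.from_euler("z",yaw,degrees=True)*Ro.from_euler("x",180,degrees=True)
    if lean is not None: r=Ro.from_rotvec(lean)*r
    q=r.as_quat(); return np.array([q[3],q[0],q[1],q[2]])
G=.054
E
python3 - <<'E'
from h import *
print(onplane("top",[[291,292],[256,285],[372,262]],.08).round(3))
for yaw in(-12.3,167.7):
    for p in[(.541,.009,.25),(.541,.009,.092),(.43,-.03,.092),(.42,-.03,.092)]:
        j=kin.inverse_kinematics(p,down(yaw));print(yaw,p,None if j is None else np.round(j,2))
for yaw in range(-180,180,30):
    print(yaw,[None if (j:=kin.inverse_kinematics((x,y,.16),down(yaw))) is None else np.round(j[[0,6]],2).tolist() for x,y in((.51,-.04),(.598,-.337),(.473,.283))])
E
```

```text
[[ 0.423  0.099  0.08 ]
 [ 0.474  0.184  0.08 ]
 [ 0.428 -0.144  0.08 ]]
-12.3 (0.541, 0.009, 0.25) [ 0.23  0.35 -0.44  1.91  0.19  0.92 -2.09]
-12.3 (0.541, 0.009, 0.092) [ 0.07  0.57 -0.25  2.01  0.24  0.59 -2.14]
-12.3 (0.43, -0.03, 0.092) [ 0.15  0.45 -0.26  2.26  0.26  0.46 -2.11]
-12.3 (0.42, -0.03, 0.092) [ 0.15  0.44 -0.27  2.28  0.27  0.44 -2.12]
167.7 (0.541, 0.009, 0.25) [ 0.5   0.43 -0.8   1.89  0.37  0.97  0.89]
167.7 (0.541, 0.009, 0.092) [ 0.39  0.66 -0.67  1.99  0.62  0.71  0.69]
167.7 (0.43, -0.03, 0.092) [ 0.43  0.51 -0.6   2.24  0.56  0.54  0.75]
167.7 (0.42, -0.03, 0.092) [ 0.43  0.5  -0.6   2.26  0.57  0.53  0.74]
-180 [[0.55, 1.09], [0.83, 1.63], [0.16, 0.24]]
-150 [[0.84, 1.33], [1.13, 1.86], [0.09, 0.84]]
-120 [[0.84, 1.85], [-0.28, -2.41], [0.2, 1.25]]
-90 [[-0.91, -2.21], [0.22, -2.53], [0.2, 1.77]]
-60 [[0.03, -2.71], [0.29, -2.08], [0.2, 2.29]]
-30 [[0.14, -2.27], [0.38, -1.63], [-1.14, -2.31]]
0 [[0.21, -1.8], [0.45, -1.17], [-0.0, -2.74]]
30 [[0.27, -1.32], [0.51, -0.7], [-0.03, -2.19]]
60 [[0.34, -0.84], [0.58, -0.24], [-0.1, -1.61]]
90 [[0.39, -0.36], [0.64, 0.23], [0.17, -1.34]]
120 [[0.45, 0.12], [0.71, 0.69], [0.17, -0.82]]
150 [[0.5, 0.61], [0.78, 1.16], [0.16, -0.28]]
```

```bash
python3 - <<'E'
from h import *
q=down(167.7)
env.reach((.541,.009,.22),q)
env.grip(.055,f_grip=40)
print(env.movel((.541,.009,.093),.15,stop_force=12), env.get_state()["tcp_pos"])
p,_=camera("top");s,_=camera("side")
o=np.zeros((500,800,3),np.uint8);o[:400,:400]=cv2.resize(p[195:275,260:340],(400,400));o[:400,400:800]=cv2.resize(s[210:290,290:370],(400,400));cv2.imwrite("pics/g1.png",o)
env.grip(0,f_grip=40)
S=env.get_state();print(S["opening"],S["gripper_force"],S["force"],S["time"])
E
```

```text
False [0.54162623 0.0092115  0.09377695]
0.015001934315266058 39.030200354754925 [0.09026955 2.05656308 5.21950645] 4.6667
```

View pics/g1.png

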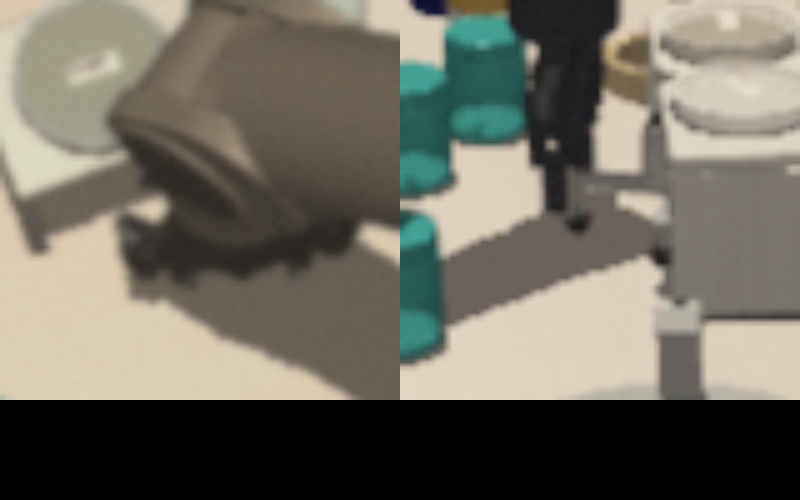

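The fingers straddle the arm at its foot (right panel, about (570,195)) and the grip closed at 15–16 mm, so the arm is held. Next I draw it out.

```bash
python3 - <<'E'
from h import *
p0=env.get_state()["tcp_pos"]
print(env.movel((.42,-.022,p0[2]),.08,stop_force=45)); S=env.get_state();print(S["tcp_pos"],S["opening"],S["force"])
env.grip(.05); env.movel((.42,-.022,.2),.15); env.movel((.42,-.022,.3),.25)
env.reach((.5,-.33,.35),down(150))
for n in("top","side"):
    p,d=camera(n); np.savez(f"{n}1.npz",p=p,d=d)
    if n=="top": o=cv2.resize(p[185:305,255:375],(480,480)); 
    else: o=np.hstack([o[:, :480],cv2.resize(p[215:315,255:335],(320,400))[:480].copy() if 0 else cv2.copyMakeBorder(cv2.resize(p[215:315,265:345],(320,400)),0,80,0,0,0)])
cv2.imwrite("pics/g2.png",o)
C=cloud("top",np.load("top1.npz")["d"]);z=C[...,2]
m=(z>.075)&(z<.1)&(abs(C[...,0]-.5)<.06)&(abs(C[...,1]+.03)<.06);P=C[m];print("block",len(P),P.mean(0).round(4),cv2.minAreaRect(P[:,:2].astype(np.float32)*1000))
A=np.c_[P[:,:2]-P[:,:2].mean(0),np.ones(len(P))];print("plane z",np.linalg.lstsq(A,P[:,2],rcond=None)[0].round(4), env.get_state()["time"])
E
```

```text
False
[ 0.41995197 -0.02197156  0.09345075] 0.015165777077343711 [ 1.67220511 -0.21399202  3.82808658]
block 337 [ 0.4979 -0.0345  0.0855] ((498.955810546875, -34.65338134765625), (51.77086639404297, 54.65370559692383), 77.80015563964844)
plane z [-0.0029 -0.0777  0.0855] 9.5417
```

View pics/g2.png

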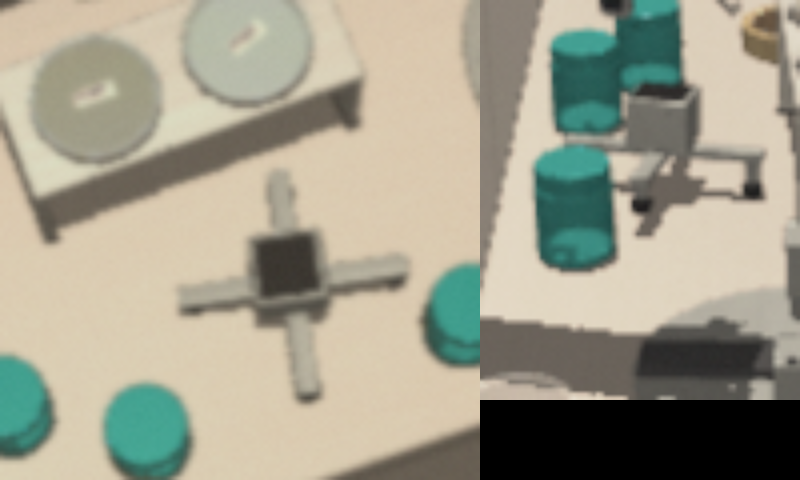

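The stand is drawn out and free: its dark-topped block is at crop (288,265), about pixel (327,251), and all its arms are clear of the shelf. Next I check the lean direction from the short arms' heights, then re-grip with the tool leaned to match.

```bash
python3 - <<'E'
from h import *
C=cloud("top",np.load("top1.npz")["d"]);y=np.radians(-12.2);u=np.array([np.cos(y),np.sin(y)]);v=np.array([-u[1],u[0]])
d=C[...,:2]-[.498,-.040];a=d@u;b=d@v;z=C[...,2]
for s in(1,-1):
    for lo in (.035,.055):
        m=(abs(a)<.006)&(s*b>lo)&(s*b<lo+.02);print("short",s,lo,m.sum(),np.median(z[m]))
    m=(abs(b)<.006)&(s*a>.04)&(s*a<.075);print("long",s,np.median(z[m]))
m=(abs(a)<.02)&(abs(b)<.04)&(z>.075);print(np.polyfit(b[m],z[m],1))
# block-top two-view height: side picture of the block's rear/left top corners is checked by depth
D=cloud("side",np.load("side1.npz")["d"]);m=(abs(D[...,0]-.5)<.022)&(abs(D[...,1]+.035)<.022)&(D[...,2]>.07);print("side blocktop",m.sum(),np.median(D[m],0),np.polyfit(((D[m][:,:2]-[.498,-.04])@v),D[m][:,2],1))
E
```

```text
short 1 0.035 38 0.034217161925405915
short 1 0.055 32 0.034260192308813275
long 1 0.04233761047808238
short -1 0.035 46 0.04344139999134389
short -1 0.055 46 0.043741739763719534
long -1 0.03897353506725554
[-0.0891497   0.08642955]
side blocktop 73 [ 0.49815165 -0.04227199  0.0865314 ] [0.06691667 0.08563286]
```

```bash
python3 - <<'E'
from h import *
y=np.radians(-12.2);u=np.array([np.cos(y),np.sin(y),0]);lean=-.1*u
n=Ro.from_rotvec(lean).apply([0,0,1]); top=np.array([.4985,-.0347,.0868])
q=down(167.8,lean)
env.reach(top+n*.14,q); env.grip(.08)
print(env.movel(top+n*.036,.12,stop_force=12))
env.grip(0,f_grip=60)
S=env.get_state();print(S["opening"],S["gripper_force"],S["force"],S["torque"],S["tcp_pos"])
env.movel(S["tcp_pos"]+[0,0,.10],.15)
S=env.get_state();print(S["opening"],S["force"],S["torque"])
env.reach((.5988,-.337,.24),down(131))
S=env.get_state();print(S["opening"],S["tcp_pos"],S["force"],S["torque"],S["time"])
for n in("top","side"):
    p,d=camera(n); np.savez(f"{n}2.npz",p=p,d=d)
s=np.load("side2.npz")["p"];cv2.imwrite("pics/g3.png",cv2.resize(s[215:335,275:415],(700,600),interpolation=2))
E
```

```text
False
0.05140885665003156 61.688300371170044 [-0.19628422  0.68934003  6.57010095] [0.20817921 0.08676079 0.00908232] [ 0.49999472 -0.03089996  0.12352805]
0.050962997508931775 [-1.02953137 -0.18174766 -4.36264329] [ 0.17273036 -0.04388728  0.01244842]
0.051192109281317955 [ 0.59936402 -0.33381422  0.23977013] [ 0.8607421   0.93705026 -4.81227888] [ 0.06295813 -0.03071766 -0.00998227] 14.6083
```

View pics/g3.png

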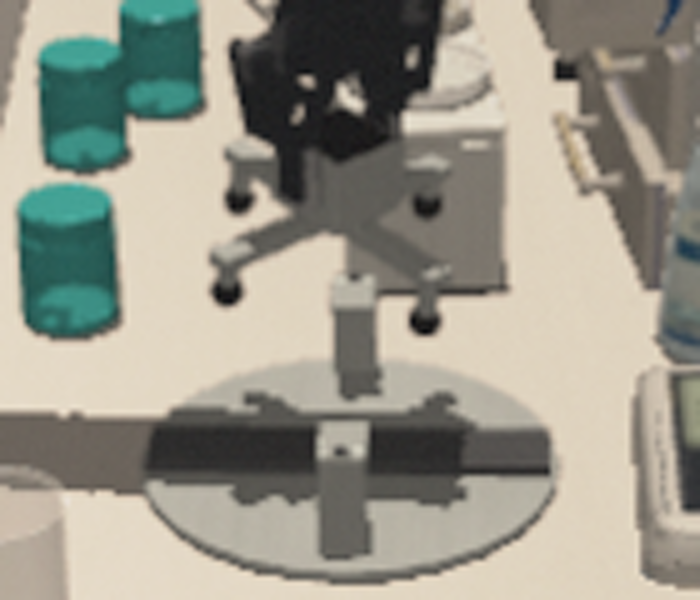

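The stand hangs level in the hand at 45° over the base, with its feet at crop (238,200), (428,205), (227,290) and (425,320). The lugs are at (352,290) and (340,435).

```bash
python3 - <<'E'
from h import *
c=(.5988,-.337)
env.dwell(.3);print(env.get_state()["tcp_pos"])
q=down(131)
env.movel((*c,.16),.12)
env.dwell(.2);S=env.get_state();print(S["tcp_pos"],S["force"])
h=env.movel((*c,.120),.03,stop_force=4);S=env.get_state();print(h,S["tcp_pos"],S["force"],S["torque"])
E
```

```text
[ 0.59890969 -0.33651991  0.24015628]
[ 0.59929524 -0.33718197  0.16108536] [ 0.02224024  0.66399655 -3.66281049]
True [ 0.59846272 -0.33651728  0.14051974] [-0.69841387  0.93936691  3.68581414] [ 0.00235133  0.0895688  -0.00625536]
```

```bash
cat > arms.py <<'E'
from h import *
def arms(tag,tcp,yaw,names=("top","side"),zr=.03):
    for n in names:
        C=cloud(n,np.load(f"{n}{tag}.npz")["d"]);d=C[...,:2]-tcp[:2]
        for k,nm in enumerate(("+x","+y","-x","-y")):
            a=np.radians(yaw+90*k);w=np.array([np.cos(a),np.sin(a)]);r=d@w;t=d@np.array([-w[1],w[0]])
            o=[]
            for lo in(.045,.065):
                m=(abs(t)<.007)&(r>lo)&(r<lo+.02)&(abs(C[...,2]-(tcp[2]-.082))<zr)
                o.append((int(m.sum()),round(float(np.median(C[...,2][m])-tcp[2]),4) if m.sum()>3 else None))
            print(n,nm,o)
E
python3 - <<'E'
from arms import *
S=env.get_state();print(Ro.from_quat(np.roll(S["orientation"],-1)).apply([0,0,1]),S["time"])
print("hang (expect -.080)");arms(2,np.array([.5989,-.3365,.2402]),-49)
for n in("top","side"): 
    p,d=camera(n);np.savez(f"{n}3.npz",p=p,d=d)
print("contact");arms(3,S["tcp_pos"],-49)
E
```

```text
[-1.28381175e-03  7.11951558e-04 -9.99998922e-01] 16.7667
hang (expect -.080)
top +x [(0, None), (0, None)]
top +y [(10, -0.0831), (9, -0.0818)]
top -x [(29, -0.0756), (33, -0.0717)]
top -y [(16, -0.0829), (14, -0.0844)]
side +x [(34, -0.0893), (37, -0.0952)]
side +y [(19, -0.0827), (51, -0.088)]
side -x [(20, -0.0739), (60, -0.0878)]
side -y [(34, -0.0829), (55, -0.0892)]
contact
top +x [(0, None), (0, None)]
top +y [(17, -0.0797), (16, -0.0834)]
top -x [(27, -0.0754), (33, -0.0719)]
top -y [(15, -0.0837), (19, -0.0838)]
side +x [(35, -0.0897), (43, -0.0942)]
side +y [(17, -0.0817), (48, -0.0879)]
side -x [(13, -0.0774), (59, -0.0866)]
side -y [(31, -0.0816), (68, -0.0888)]
```

The stand is pitched about the closing axis by about 0.115 rad: its +x end sits about 9 mm low, and that foot touched first. I'll raise it, counter-tilt the tool about the grasp point, and feel for contact again.

```bash
cat >> arms.py <<'E'
c=np.array([.5988,-.337])
def pose(syaw,gz,phi,c=c):
    a=np.radians(syaw+90);q=down(syaw+180,phi*np.array([np.cos(a),np.sin(a),0]))
    tz=Ro.from_quat(np.roll(q,-1)).apply([0,0,1]);return np.array([*c,gz])-G*tz,q
def go(syaw,gz,phi,v=.1,**k):
    p,q=pose(syaw,gz,phi);return env.movel(p,v,rot=q,**k)
def grasp():
    S=env.get_state();return S["tcp_pos"]+G*Ro.from_quat(np.roll(S["orientation"],-1)).apply([0,0,1])
E
python3 - <<'E'
from arms import *
env.movel((*c,.165),.1); go(-49,.111,-.115,.05)
env.dwell(.2); g=grasp(); print(g)
for n in("top","side"): 
    p,d=camera(n);np.savez(f"{n}4.npz",p=p,d=d)
arms(4,g+[0,0,G],-49)
h=go(-49,.07,-.115,.03,stop_force=4);print(h,grasp(),env.get_state()["torque"])
E
```

```text
[ 0.5990503  -0.33776848  0.11087065]
top +x [(0, None), (0, None)]
top +y [(24, -0.0836), (22, -0.0796)]
top -x [(30, -0.08), (36, -0.0817)]
top -y [(25, -0.0835), (27, -0.0843)]
side +x [(30, -0.0828), (68, -0.0904)]
side +y [(17, -0.0808), (51, -0.0937)]
side -x [(13, -0.0806), (48, -0.0949)]
side -y [(21, -0.0813), (48, -0.0917)]
True [ 0.59825654 -0.33638983  0.07826045] [-0.08289867 -0.03446463  0.02150686]
```

```bash
python3 - <<'E'
from arms import *
t=env.get_state()["time"];go(-49,.0828,-.115,.03); env.dwell(.2); F0=env.get_state()["force"]; print(grasp(),F0)
for y in np.arange(-54,-95,-5):
    h=go(y,.0828,-.115,.002)
    F=env.get_state()["force"]
    if h or np.linalg.norm(F-F0)>12: print("hit",y,F);break
env.dwell(.2);S=env.get_state();print(y,grasp(),S["force"],S["time"]-t)
for n in("top","side"): 
    p,d=camera(n);np.savez(f"{n}5.npz",p=p,d=d)
s=np.load("side5.npz")["p"];cv2.imwrite("pics/g5.png",cv2.resize(s[235:335,295:395],(600,600),interpolation=2))
E
```

```text
[ 0.59839314 -0.33694588  0.0822953 ] [ 0.39934592  0.40793015 -3.94057749]
-94 [ 0.59869687 -0.33707732  0.08277061] [ 0.11207077  0.19410808 -4.95274495] 3.75
```

View pics/g5.png

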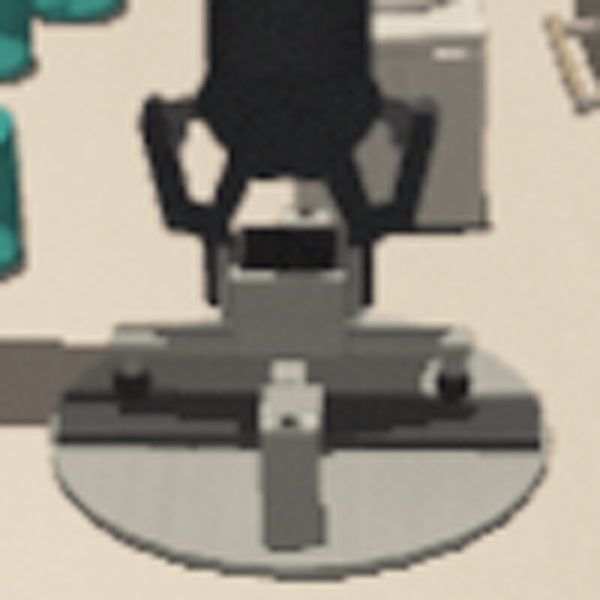

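The long arm lies under the near lug (290,400), and the short feet hang just above the rib at (130,380) and (452,382). Next I lower it, press, let go and check.

```bash
python3 - <<'E'
from arms import *
print(go(-94,.07,-.115,.02,stop_force=10),grasp(),env.get_state()["force"])
env.dwell(.2);env.grip(.078);env.dwell(.3)
p,q=pose(-94,.0783,-.115);tz=Ro.from_quat(np.roll(q,-1)).apply([0,0,1])
env.movel(p-.06*tz,.1);env.movel(p-.06*tz+[0,0,.12],.25)
env.reach((.45,-.02,.33),down(150))
for n in("top","side"): 
    pp,d=camera(n);np.savez(f"{n}6.npz",p=pp,d=d)
arms(6,np.array([.5988,-.337,.132]),-94)
C=cloud("top",np.load("top6.npz")["d"]);z=C[...,2];m=(z>.082)&(z<.11)&(np.hypot(C[...,0]-.599,C[...,1]+.337)<.05)
P=C[m];print("block",len(P),P.mean(0).round(4),cv2.minAreaRect(P[:,:2].astype(np.float32)*1000))
A=np.c_[P[:,:2]-P[:,:2].mean(0),np.ones(len(P))];print(np.linalg.lstsq(A,P[:,2],rcond=None)[0].round(4),env.get_state()["time"])
t=np.load("top6.npz")["p"];s=np.load("side6.npz")["p"]
cv2.imwrite("pics/g6.png",np.hstack([cv2.resize(t[150:240,365:455],(400,400)),cv2.resize(s[240:340,295:395],(400,400))]))
E
```

```text
True [ 0.59931372 -0.336739    0.077973  ] [-0.40257324  1.11403824  4.27000357]
top +x [(31, -0.0809), (44, -0.0671)]
top +y [(22, -0.0823), (24, -0.0836)]
top -x [(24, -0.082), (41, -0.0654)]
top -y [(22, -0.0806), (31, -0.0836)]
side +x [(0, None), (15, -0.0627)]
side +y [(30, -0.0832), (53, -0.0935)]
side -x [(0, None), (6, -0.0615)]
side -y [(38, -0.083), (50, -0.0934)]
block 326 [ 0.5976 -0.3316  0.0939] ((598.393798828125, -333.7840576171875), (56.2917594909668, 54.89060592651367), 85.3408432006836)
[-0.0069  0.0008  0.0939] 26.7667
```

View pics/g6.png

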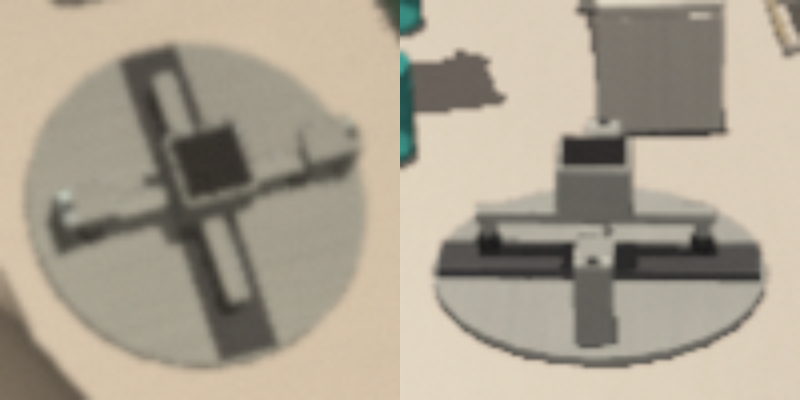

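The stand is seated and level (slopes under 0.01), with its short feet on the rib and its long arms under both lugs. Next comes the jar.

```bash
python3 - <<'E'
from h import *
T=np.load("top6.npz");p=T["p"]
# block's dark inset centre
g=p.max(2);m=np.zeros_like(g);m[176:198,402:424]=(g[176:198,402:424]<75)*255
n,l,st,ce=cv2.connectedComponentsWithStats(m);i=1+st[1:,4].argmax();b=onplane("top",[ce[i]],.096)[0];print("block",ce[i],st[i],b)
# jar lid, two views
def lid(n,I,roi):
    hsv=cv2.cvtColor(I,cv2.COLOR_BGR2HSV);m=cv2.inRange(hsv,(14,110,110),(32,255,255));x0,y0,x1,y1=roi
    ys,xs=np.nonzero(m[y0:y1,x0:x1]);return np.array([(xs.min()+xs.max())/2+x0,(ys.min()+ys.max())/2+y0]),(xs.min()+x0,xs.max()+x0,ys.min()+y0,ys.max()+y0)
a,ra=lid("top",p,(200,280,250,315));s,rs=lid("side",np.load("side6.npz")["p"],(290,200,325,225));print(a,ra,s,rs)
o1,d1=rays("top",[a]);o2,d2=rays("side",[s]);k=np.linalg.lstsq(np.c_[d1[0],-d2[0]],o2-o1,rcond=None)[0];print("lid tri",o1+k[0]*d1[0],o2+k[1]*d2[0])
j=onplane("top",[a],.079)[0];print(j, env.get_state()["time"])
np.save("tgt.npy",np.array([b,j]))
q=down(90)
env.reach((j[0],j[1],.25),q);env.grip(.085);env.dwell(.2);env.movel((j[0],j[1],.16),.15);env.dwell(.1);print(env.get_state()["tcp_pos"])
print(env.movel((j[0],j[1],.109),.08,stop_force=8))
env.grip(0,f_grip=35);S=env.get_state();print(S["opening"],S["tcp_pos"],S["force"])
env.movel((j[0],j[1],.30),.15);S=env.get_state();print(S["opening"],S["force"],S["torque"],S["time"])
E
```

```text
block [412.09467456 185.89940828] [404 179  17  15 169] [ 0.5980205  -0.33296235  0.096     ]
[222.5 296.5] (np.int64(212), np.int64(233), np.int64(286), np.int64(307)) [306.  207.5] (np.int64(299), np.int64(313), np.int64(204), np.int64(211))
lid tri [0.47573875 0.28360401 0.07154547] [0.47785261 0.28388582 0.07203468]
[0.47409937 0.28296022 0.079     ] 26.7667
[0.47469183 0.28352031 0.16115453]
False
0.060463818550335016 [0.47480803 0.28328366 0.11000279] [-0.39333956 -0.35182728  6.25007739]
0.060806753869297 [ 0.47498109  0.64232243 -1.14944901] [0.00384797 0.02069178 0.00932669] 32.2
```

```bash
python3 - <<'E'
from arms import *
t=np.array([.5985,-.3345]);q=down(90)
env.reach((*t,.30),q);env.dwell(.3)
p,_=camera("side");cv2.imwrite("pics/x.png",p)
env.movel((*t,.222),.12);env.dwell(.3);print(env.get_state()["tcp_pos"])
h=env.movel((*t,.198),.02,stop_force=3);S=env.get_state();print(h,S["tcp_pos"],S["force"],S["torque"])
env.dwell(.2);env.grip(.083);env.dwell(.2)
env.movel((*t,.32),.12);env.reach((.45,-.02,.35),down(150));env.dwell(.3)
for n in("top","side"): 
    pp,d=camera(n);np.savez(f"{n}7.npz",p=pp,d=d)
tp=np.load("top7.npz")["p"];s=np.load("side7.npz")["p"]
hsv=cv2.cvtColor(tp,cv2.COLOR_BGR2HSV);m=cv2.inRange(hsv,(14,110,110),(32,255,255))[150:230,370:450];ys,xs=np.nonzero(m)
print("lid",onplane("top",[[(xs.min()+xs.max())/2+370,(ys.min()+ys.max())/2+150]],.175),env.get_state()["time"])
C=cloud("top",np.load("top7.npz")["d"]);P=C[150:230,370:450][m>0];A=np.c_[P[:,:2]-P[:,:2].mean(0),np.ones(len(P))];print(np.linalg.lstsq(A,P[:,2],rcond=None)[0].round(4))
cv2.imwrite("pics/g7.png",np.hstack([cv2.resize(tp[150:240,365:455],(400,400)),cv2.resize(s[210:335,285:410],(400,400))]))
E
```

```text
[ 0.59876883 -0.33458202  0.22273424]
True [ 0.59848008 -0.33449357  0.2058853 ] [0.57354498 0.39620479 4.25310581] [0.02091508 0.05153425 0.00598974]
lid [[ 0.5917413  -0.32764083  0.175     ]] 40.2833
[-0.4753  0.3022  0.1687]
```

View pics/g7.png

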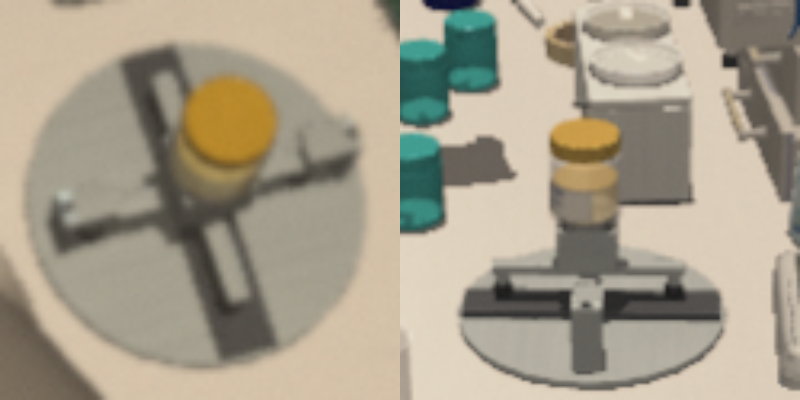

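The jar stands upright on the block, with its lid at crop (231,121), about pixel (417,177). The side view shows it centred over the block and the stand level. I'll check the lid's position numerically, then hand in.

```bash
python3 - <<'E'
from h import *
w=onplane("top",[[365+231*.225,150+121*.225]],.177)[0];C=cloud("top",np.load("top7.npz")["d"])[150:230,370:450].reshape(-1,3)
P=C[(C[:,2]>.17)&(C[:,2]<.19)];A=np.c_[P[:,:2]-P[:,:2].mean(0),np.ones(len(P))];print(w,len(P),P.mean(0),np.linalg.lstsq(A,P[:,2],rcond=None)[0])
if np.hypot(*(w[:2]-[.598,-.334]))<.008: print(job.job_done())
E
```

```text
[ 0.59328775 -0.33239237  0.177     ] 302 [ 0.59598483 -0.33141952  0.17568303] [0.00154595 0.01577403 0.17568303]
the job is handed in; nothing more can be done
None
```

I handed the job in at about 40 s of the 72 s allowed, but the call returned no verdict: the stand is seated level under the lugs and let go, and the sample jar stands upright about 5 mm from the middle of its block by my last camera check.

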